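# Open a centrifuge in a power cut: try the lid, free its lock, hold it up

### The job

The power is off and the tubes must come out of the small centrifuge. Before touching the release rod, tug the lid up by its blue handle to find out whether its lock has caught; if it has, take the yellow-handled release rod out of the wooden block, push it down the yellow release hole as far as it goes and leave it standing there. Then lift the lid by its handle to about 60 degrees and finish while still holding it open, with the rod standing in the release hole or in its block, and the other things on the bench left as they are.

Things in the scene. Friction and masses are not known exactly. Their poses are not given: they have to be found in the camera images.
- centrifuge: White bench centrifuge, 240 (x) by 230 (y) by 130 mm high, fixed. Origin: centre of its underside; front faces its own -x, z up. Level top deck 130 mm above the bench: at the front a 40 mm control strip (black display, two grey knobs, yellow release hole at the corner towards -y); behind it the white lid, 180 deep, 206 wide, 14 mm thick, with a round window. The lid lock is inside, out of sight.
- lid_handle (a point): Middle of the grip bar of the blue handle on the lid: round bar 12 mm thick, 100 mm long, parallel to the hinge line (the centrifuge's y). Lid shut: bar centre 180 mm above the bench, 36 mm above the lid's upper face, centrifuge coordinates (-55, 0, 180) mm. Pinch it from above, fingers closing along the centrifuge's x; the bar can turn between the fingers as the lid swings.
- lid_hinge (a point): Middle of the hinge line at the back of the lid, centrifuge coordinates (105, 0, 130) mm; the line runs along the centrifuge's y. With the lid shut the handle bar is 160 mm in front of this line and 50 mm above it.
- lid (a joint): Opening angle of the lid, rad: 0 shut, 1.05 is 60 degrees, stop at 1.45; the front edge rises. If the lock has caught, the lid lifts only about 3 mm at the handle, then stands firm against 15 N and more; if not, it goes on rising with 3 to 10 N (weight and rubbing). The lock stays off once pushed off; nothing pops up. The lid weighs 0.45 kg and falls shut from any angle if let go.
- release_hole (a point): Mouth of the release hole, in the middle of a yellow 26 mm square insert, 131 mm above the bench, centrifuge coordinates (-98, -85, 131) mm. Vertical round hole 11 mm wide, 3 mm chamfer. When the lock has caught, its steel pad lies 41 to 47 mm down; pushed with about 4 to 8 N it yields to a firm stop about 52 mm below the mouth, and the lock is then off.
- rod: Release rod: steel shaft 8 mm thick, 90 mm long, with a slightly tapered tip, and a round yellow handle 16 mm thick, 45 mm long on top; 135 mm overall, 60 g. Origin: the tip; z points up along the rod to the handle. At the start it stands upright in the wooden block, tip 15 mm above the bench, handle from 105 to 150 mm above the bench.
- block_hole (a point): Mouth of the hole in which the rod stands, in the upper face of the wooden tool block, 60 mm above the bench; hole 11 mm wide, 45 mm deep, with a 3 mm chamfer.
- tool_block: Light wooden tool block, 60 (x) by 140 (y) by 60 mm high, fixed, origin at the centre of its underside. The rod's hole is 45 mm along its +y; two other tools, red and wooden handles 11 mm thick, reach 135 mm above the bench at 30 and 54 mm along its -y. It stands left or right of the centrifuge.
- tub: White open plastic beaker, about 100 mm wide, 85 mm high, loose; bystander. Origin: centre of its underside. It stands on the other side of the centrifuge from the tool block.
- reagent_bottle: Amber bottle with red cap, 68 mm wide, 150 mm high, loose; bystander. Origin: centre of its underside.
- pot_a: White specimen pot with aluminium cap, 44 mm wide, 75 mm high, loose; bystander, between the robot and the centrifuge. Origin: centre of its underside.
- pot_b: White specimen pot with grey cap, 44 mm wide, 75 mm high, loose; bystander. Origin: centre of its underside.
- petri_stack: Stack of clear dishes, 90 mm wide, 41 mm high, loose; bystander. Origin: centre of its underside.
- forceps: Steel forceps lying flat, 125 mm long, 7 mm high, loose; bystander between the robot and the centrifuge. Origin: near its middle, on the bench; x along its length.

How it is judged:
On the way:
1. the lid is tugged up by its handle, at least against its play, while the rod still stands in its block (value of joint lid above 0.008 rad and contact force between the fingers and lid above 0.5 N and horizontal distance between rod and block_hole below 0.008 m and height (world z) of rod below 0.025 m), for 0.1 s.
At the end, for the whole second after the job is handed in: The lid is open between 47 and 73 degrees (0.82 to 1.28 rad), still (under 0.1 rad/s), and carried by the fingers on it (over 0.8 N, the rod not touching it). The rod, let go, stands upright (within 0.2 rad) at least 25 mm deep in the release hole or in its hole in the block (value of joint lid between 0.82 and 1.28 rad and velocity of joint lid between -0.1 and 0.1 rad/s and contact force between the fingers and lid above 0.8 N and contact force between each of lid, the fingers and rod below 0.2 N and linear speed of rod below 0.05 m/s and angle between rod's own z axis and vertical below 0.2 rad and ((horizontal distance between rod and release_hole below 0.008 m and z of rod in the frame of release_hole below -0.025 m) or (horizontal distance between rod and block_hole below 0.008 m and z of rod in the frame of block_hole below -0.025 m))); the arm keeps its last pose, push and grip.
It fails at once if a bystander is shifted by more than 30 mm or knocked over (distance of any of tub, reagent_bottle, pot_a, pot_b, petri_stack, forceps from where it was at the start of the episode above 0.03 m or angle between any of tub, reagent_bottle, pot_a, pot_b's own z axis and vertical above 0.6 rad).
It also fails if it takes over 67 s, if anything falls off the work surface, if the arm or the gripper's body presses on something with over 40 N, if the wrist force passes 120 N, or if a joint passes its speed limit or range.

### The arm

A 6-joint arm with a two-finger parallel gripper is mounted at the origin on the work surface. World frame = base frame: x ahead of the robot, y to its left, z up, the work surface at z = 0. Lengths are in m, angles in rad, forces in N, time in s.
With the tool pointing down it reaches from about 0.3 to 0.75 m from the base axis. Payload 8.5 kg.
Tool frame: the origin (TCP) lies on the mounting face of the last link; the fingertips stand 166 mm ahead of it and the grasp point (between the pads) lies 147 mm ahead of it; z points along the fingers, y is the line along which they close (so a half turn about z gives the same grasp; the last joint's range is limited). The gripper opens to 88 mm and grips with 3 to 60 N. Pads are 18 mm wide; open, the fingers measure 123 mm over their backs; the gripper's body (75 mm by 187 mm) begins 45 mm behind the grasp point.
Start: joints at [-1.549, 0.381, 1.297, -0, 1.464, -0.215], TCP at [0.129, -0.535, 0.405] pointing down, gripper open.
Joint ranges: [-3.11, 3.11], [-0.89, 2.33], [0.22, 2.48], [-1.42, 4.56], [0.17, 2.85], [-2.88, 2.88]. Speed limits (rad/s): [2.39, 2.39, 3.14, 3.14, 3.14, 3.14].

### API

Orientations are given as a unit quaternion [w, x, y, z].
In Python, from rig import robot gives the robot as it stands.
- The arm moves only by the shell command python3 jog.py 'ROWS' [OPENING]. ROWS is a JSON list of rows, 1 to 8 of them, each of 6 numbers: dx, dy, dz in m, then a rotation vector rx, ry, rz in rad; each row is the pose to reach, as a shift and turn from the pose commanded when the command began, along the tool's axes at that moment; what a row does not reach only later rows make up. A row lasts 1/8 s, in which the tool goes at most 0.0625 m and 0.188 rad, less where a joint would pass 70% of its speed; a pose out of reach is approached as far as the arm can. OPENING is the opening from 0.0 (shut) to 1.0 (fully open), set as the command begins (- or left out keeps the last). The fingers move at their own pace and stop on an object; the grip force is fixed at half the most. Time passes only in rows, so rows that do not move let the fingers close. It prints the time, the measured TCP pose, the force, the opening and the grip force at its end. Input that does not fit is refused with a message, and nothing moves.
- robot.sense(): the state, without advancing time (a new reading comes with each control period).
- robot.camera(name): name is "side" or "top"; returns the picture (420x560x3 uint8, red, green, blue); there is no depth.
- robot.camera_params(name): a dict with "camera_matrix" (3x3 intrinsics, pixels), "pose" (4x4, takes a point from camera to world coordinates). Camera axes: x right, y down, z forward; pixel columns grow to the right and rows downward; lengths in m; the calibration is good to about 2 mm. A picture is of the moment at which its call begins. camera_params takes no time and is no camera call.
- robot.hand_in(): hands the job in; it is judged then, once.
The state is a dict: "clock": time; "joint_pos": joint angles; "qvel": joint speeds; "joint_efforts": joint torques, N m; "tcp_pos": TCP position; "orientation": TCP orientation; "contact_force": force on the tool from outside, world axes, zero at the start; "torque": the same for the moment, N m; "finger_gap": opening from 0.0 (shut) to 1.0 (fully open); "finger_force": force on a finger pad.
Only numpy, scipy, OpenCV 4.12 (cv2) and the standard library are available. Lean on these libraries where they do the work, as an engineer would, in place of code of your own. Each camera call takes 0.05 s, during which the arm holds its last target. There are 200 camera calls.

## Working session

There is one attempt and no reset: what is moved stays moved. The work goes in short steps, Python scripts to look and compute and a shell command to move; the robot and the scene stay as the last step left them, time stands still between calls to the robot, and variables do not carry over. Pictures are saved under pics/ and viewed, at most 10 in all, crops included, and the job is handed in when it is done.

```bash
ls; mkdir -p pics
python3 - <<'E'
from rig import robot
import cv2
for n in("top","side"):
    cv2.imwrite(f"pics/{n}0.png",robot.camera(n)[:,:,::-1])
    p=robot.camera_params(n);print(n,p["camera_matrix"],p["pose"])
s=robot.sense();print(s)
E
```

```text
jog.py
pics
rig.py
top [[459.58888408   0.         274.89981423]
 [  0.         459.58888408 203.53984444]
 [  0.           0.           1.        ]] [[ 3.55989112e-03 -9.85344197e-01  1.70540730e-01  3.41450706e-01]
 [-9.99776563e-01  4.65009425e-05  2.11381477e-02  9.28423582e-03]
 [-2.08362815e-02 -1.70577874e-01 -9.85123869e-01  1.15784348e+00]
 [ 0.00000000e+00  0.00000000e+00  0.00000000e+00  1.00000000e+00]]
side [[528.32394736   0.         276.95527636]
 [  0.         528.32394736 206.32216225]
 [  0.           0.           1.        ]] [[-9.53697106e-01 -2.28264853e-01  1.95849397e-01  2.46588079e-01]
 [-3.00768694e-01  7.23476568e-01 -6.21385426e-01  8.01511339e-01]
 [ 1.48002825e-04 -6.51518850e-01 -7.58632431e-01  1.08183524e+00]
 [ 0.00000000e+00  0.00000000e+00  0.00000000e+00  1.00000000e+00]]
{'clock': 0.1, 'joint_pos': array([-1.54930719e+00,  3.81098552e-01,  1.29813771e+00, -9.41048756e-06,
        1.46358414e+00, -2.15292238e-01]), 'qvel': array([-0.00081972, -0.00084144, -0.00233829,  0.00068306, -0.00033403,
       -0.00104809]), 'joint_efforts': array([ 3.41590952e-03, -4.38652611e+01, -2.24915135e+01,  7.14264298e-02,
        3.41872231e-02, -6.86144585e-05]), 'tcp_pos': array([ 0.12901641, -0.5346092 ,  0.40423147]), 'orientation': array([-6.11447359e-04,  9.92999758e-01,  1.18114794e-01,  5.47363813e-05]), 'contact_force': array([ 0.4891736 , -0.37475534, -0.48476917]), 'torque': array([-0.021893  ,  0.02596217, -0.03716883]), 'finger_force': 0.0, 'finger_gap': 1.000999210515834}
```

View pics/top0.png

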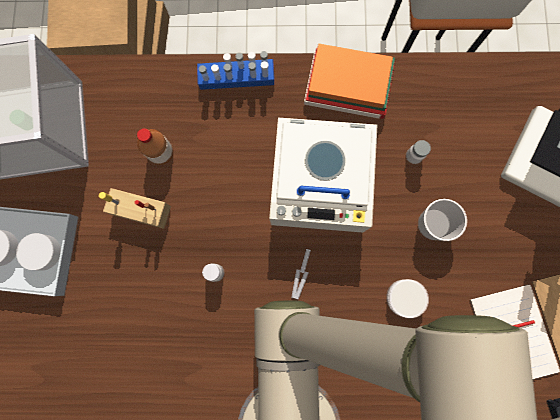

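View pics/side0.png

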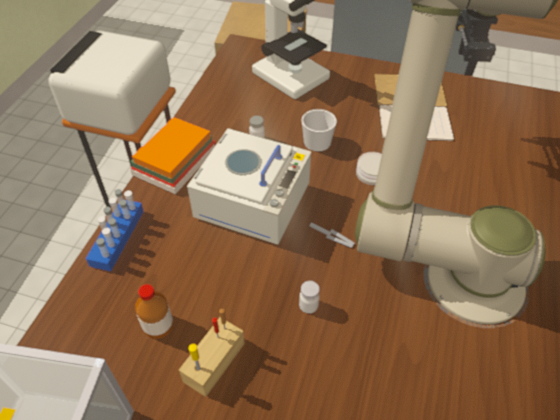

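The top view shows the blue handle at about (325,191), the yellow insert at (359,215), and the rod's yellow handle at (103,196), left of the red and wooden tools. The side view shows the rod at (194,352) and the insert at (299,157). Next I measure them.

```bash
cat > h.py <<'E'
import numpy as np,cv2
from rig import robot
P={n:robot.camera_params(n) for n in("top","side")}
def ray(n,uv):
    p=P[n];T=np.array(p["pose"]);d=T[:3,:3]@np.linalg.inv(p["camera_matrix"])@np.r_[uv,1.]
    return T[:3,3],d/np.linalg.norm(d)
def onz(n,uv,z):
    o,d=ray(n,uv);return o+d*(z-o[2])/d[2]
def proj(n,X):
    p=P[n];T=np.array(p["pose"]);c=T[:3,:3].T@(np.asarray(X)-T[:3,3]);q=p["camera_matrix"]@c;return q[:2]/q[2]
def tri(a,b):
    (o,d),(p,e)=ray("top",a),ray("side",b)
    s=np.linalg.lstsq(np.c_[d,-e],p-o,rcond=None)[0];x,y=o+s[0]*d,p+s[1]*e
    return (x+y)/2,np.linalg.norm(x-y)
def blobs(img,lo,hi,box,amin=8):
    hsv=cv2.cvtColor(img,cv2.COLOR_RGB2HSV);m=cv2.inRange(hsv,lo,hi)
    k=np.zeros_like(m);x0,y0,x1,y1=box;k[y0:y1,x0:x1]=m[y0:y1,x0:x1]
    cs=[c for c in cv2.findContours(k,cv2.RETR_EXTERNAL,cv2.CHAIN_APPROX_NONE)[0] if len(c)>=amin]
    n,l,s,c=cv2.connectedComponentsWithStats(k)
    return k,[(c[i],s[i]) for i in range(1,n) if s[i][4]>=amin]
Y=((22,150,120),(33,255,255));B=((100,120,60),(125,255,255))
E
python3 - <<'E'
from h import *
im={n:cv2.imread(f"pics/{n}0.png")[:,:,::-1].copy() for n in P}
bx={"rod":dict(top=(90,180,125,215),side=(180,335,210,372)),"ins":dict(top=(345,205,372,228),side=(288,148,310,168)),"hdl":dict(top=(290,180,360,205),side=(250,140,292,192))}
for k,v in bx.items():
    C={}
    for n in v:
        m,b=blobs(im[n],*(B if k=="hdl" else Y),v[n])
        print(k,n,[(np.round(c,1),list(s)) for c,s in b])
        ys,xs=np.nonzero(m);r=cv2.minAreaRect(np.c_[xs,ys].astype(np.int32));print('  rect',np.round(cv2.boxPoints(r),1).tolist())
        C[n]=max(b,key=lambda t:t[1][4])[0]
    print(k,tri(C["top"],C["side"]))
    for z in(.131,.15,.18,.105,.1275): print('   z',z,onz("top",C["top"],z)[:2].round(4),onz("side",C["side"],z)[:2].round(4))
# centrifuge white: lid/body outline in top
g=cv2.inRange(cv2.cvtColor(im["top"],cv2.COLOR_RGB2HSV),(0,0,150),(180,60,255));k=np.zeros_like(g);k[105:240,255:392]=g[105:240,255:392]
c=max(cv2.findContours(k,cv2.RETR_EXTERNAL,2)[0],key=cv2.contourArea)
for p in cv2.approxPolyDP(c,4,True)[:,0]: print(p,onz("top",p.astype(float),.13)[:2].round(4))
E
```

```text
rod top [(array([107.6, 195. ]), [np.int32(105), np.int32(193), np.int32(7), np.int32(5), np.int32(8)])]
  rect [[98.5999984741211, 192.1999969482422], [110.4000015258789, 191.10000610351562], [111.0, 197.0], [99.19999694824219, 198.1999969482422]]
rod side [(array([193.3, 351.4]), [np.int32(188), np.int32(343), np.int32(11), np.int32(18), np.int32(134)])]
  rect [[186.89999389648438, 344.1000061035156], [195.39999389648438, 342.20001220703125], [199.1999969482422, 359.29998779296875], [190.6999969482422, 361.20001220703125]]
rod (array([0.53903618, 0.41793772, 0.12271731]), np.float64(0.003301090309662559))
   z 0.131 [0.5391 0.415 ] [0.5348 0.4212]
   z 0.15 [0.5354 0.4075] [0.5291 0.4288]
   z 0.18 [0.5297 0.3957] [0.52   0.4408]
   z 0.105 [0.5441 0.4253] [0.5427 0.4108]
   z 0.1275 [0.5398 0.4164] [0.5359 0.4198]
ins top [(array([358.3, 216.5]), [np.int32(354), np.int32(210), np.int32(10), np.int32(12), np.int32(44)])]
  rect [[354.0, 210.0], [363.0, 210.0], [363.0, 221.0], [354.0, 221.0]]
ins side [(array([298.6, 156.2]), [np.int32(293), np.int32(153), np.int32(12), np.int32(8)
[... 258 characters left out ...]
 0.131 [ 0.4897 -0.1564] [ 0.49   -0.1568]
   z 0.15 [ 0.4869 -0.1534] [ 0.4852 -0.1376]
   z 0.18 [ 0.4826 -0.1485] [ 0.4775 -0.1074]
   z 0.105 [ 0.4934 -0.1606] [ 0.4967 -0.183 ]
   z 0.1275 [ 0.4902 -0.157 ] [ 0.4909 -0.1603]
hdl top [(array([323.4, 190.4]), [np.int32(297), np.int32(186), np.int32(53), np.int32(13), np.int32(311)])]
  rect [[296.6000061035156, 194.8000030517578], [297.29998779296875, 185.0], [349.3999938964844, 188.60000610351562], [348.79998779296875, 198.39999389648438]]
hdl side []
  rect [[278.0, 146.0], [278.0, 146.0], [278.0, 146.0], [278.0, 146.0]]Traceback (most recent call last):
  File "<stdin>", line 10, in <module>
ValueError: max() iterable argument is empty
```

Run:
```python
import cv2,numpy as np
a=cv2.imread("pics/top0.png");b=cv2.imread("pics/side0.png")
f=lambda i,x,y,w,h,s:cv2.resize(i[y:y+h,x:x+w],None,fx=s,fy=s,interpolation=cv2.INTER_NEAREST)
o=np.zeros((600,800,3),np.uint8)
q=f(a,90,175,95,60,4);o[:240,:380]=q
q=f(a,265,170,120,75,3.5);o[:q.shape[0],385:385+q.shape[1]][:, :415]=q[:,:415]
q=f(b,170,300,90,90,3.6);o[270:270+q.shape[0],:q.shape[1]]=q
q=f(b,240,130,80,80,4);o[275:595,400:720]=q
cv2.imwrite("pics/crop0.png",o)
```

```text
(no output)
```

View pics/crop0.png

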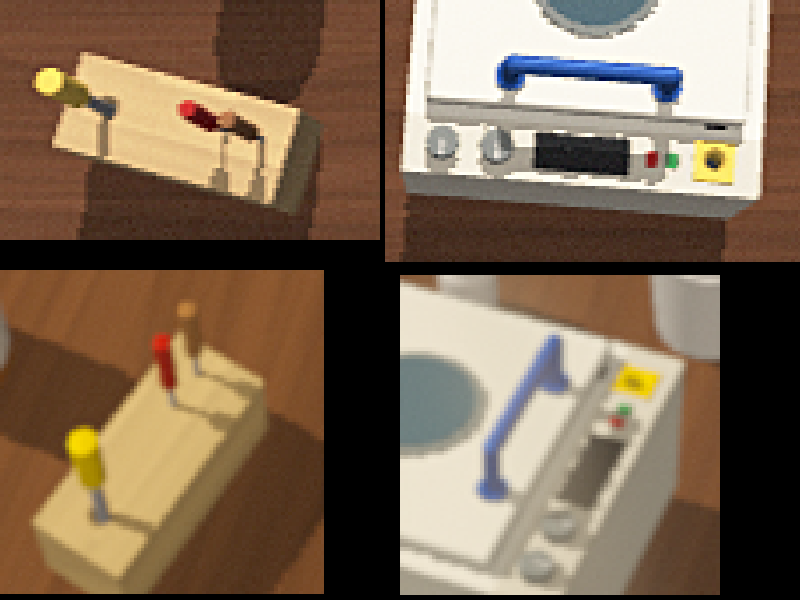

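The crop shows the rod handle's top face at top-view pixel (102,195), with the shaft entering the block at about (117,202). The handle's ends are at (301,188) and (349,191). I'll loosen the masks and fit the handle bar, yaw and rod axis.

```bash
sed -i 's/^Y=.*/Y=((18,110,60),(36,255,255));B=((104,90,40),(130,255,255))/' h.py
python3 - <<'E'
from h import *
im={n:cv2.imread(f"pics/{n}0.png")[:,:,::-1].copy() for n in P}
bx={"rod":dict(top=(94,185,118,206),side=(184,338,204,366)),"ins":dict(top=(345,205,372,228),side=(288,148,310,168)),"hdl":dict(top=(290,180,360,205),side=(250,140,292,192))}
for k,v in bx.items():
    for n in v:
        m,b=blobs(im[n],*(B if k=="hdl" else ((22,170,60),(36,255,255)) if k=="rod" else Y),v[n])
        ys,xs=np.nonzero(m);r=cv2.minAreaRect(np.c_[xs,ys].astype(np.int32))
        print(k,n,[(np.round(c,1).tolist(),s.tolist()) for c,s in b],'rect',np.round(cv2.boxPoints(r),1).tolist())
# bar: top-view blue, upper rows per column -> line at z=.18
m,_=blobs(im["top"],*B,bx["hdl"]["top"])
print("\n".join("".join("#" if q else "." for q in r[295:352]) for r in m[183:202]))
m,_=blobs(im["top"],(22,170,60),(36,255,255),bx["rod"]["top"])
print("\n".join("".join("#" if q else "." for q in r[94:118]) for r in m[188:206]))
g=cv2.inRange(cv2.cvtColor(im["top"],cv2.COLOR_RGB2HSV),(0,0,185),(180,60,255));k=np.zeros_like(g);k[105:240,255:392]=g[105:240,255:392]
c=max(cv2.findContours(k,cv2.RETR_EXTERNAL,2)[0],key=cv2.contourArea)
for p in cv2.approxPolyDP(c,4,True)[:,0]: print(p,onz("top",p.astype(float),.13)[:2].round(4))
E
```

```text
rod top [([109.1, 196.5], [106, 195, 6, 5, 8])] rect [[103.5999984741211, 198.8000030517578], [106.0, 194.0], [112.0, 197.0], [109.5999984741211, 201.8000030517578]]
rod side [([193.3, 351.2], [188, 343, 11, 18, 129])] rect [[187.0, 344.0], [195.5, 342.29998779296875], [198.89999389648438, 359.3999938964844], [190.39999389648438, 361.1000061035156]]
ins top [([358.6, 215.6], [353, 210, 12, 13, 125])] rect [[353.0, 210.0], [364.0, 210.0], [364.0, 222.0], [353.0, 222.0]]
ins side [([298.6, 156.3], [293, 152, 12, 9, 69])] rect [[292.70001220703125, 158.10000610351562], [294.5, 151.60000610351562], [304.5, 154.39999389648438], [302.6000061035156, 160.89999389648438]]
hdl top [([323.5, 190.5], [297, 186, 53, 13, 333])] rect [[296.6000061035156, 194.8000030517578], [297.29998779296875, 185.0], [349.3999938964844, 188.60000610351562], [348.79998779296875, 198.39999389648438]]
hdl side [([276.3, 148.5], [274, 146, 5, 7, 11]), ([261.6, 183.8], [260, 182, 4, 4, 8])] rect [[257.6000061035156, 183.1999969482422], [273.0, 144.0], [278.29998779296875, 146.10000610351562], [262.8999938964844, 185.3
[... 1576 characters left out ...]
 [0.723  0.0248]
[269 217] [0.4885 0.0446]
[277 218] [0.4863 0.0265]
[276 209] [0.5068 0.0288]
[283 205] [0.516 0.013]
[283 219] [0.484  0.0129]
[295 220] [ 0.4817 -0.0141]
[291 210] [ 0.5045 -0.0052]
[296 206] [ 0.5137 -0.0165]
[278 205] [0.516  0.0243]
[277 196] [0.5368 0.0266]
[342 202] [ 0.5229 -0.1206]
[340 194] [ 0.5414 -0.1165]
[305 191] [ 0.5484 -0.0371]
[298 196] [ 0.5368 -0.0211]
[300 185] [ 0.5624 -0.0258]
[350 190] [ 0.5506 -0.1394]
[347 202] [ 0.5229 -0.1319]
[367 205] [ 0.516  -0.1768]
[363 223] [ 0.475  -0.1666]
[353 222] [ 0.4773 -0.1443]
[348 210] [ 0.5046 -0.1337]
[341 223] [ 0.475  -0.1174]
[299 220] [ 0.4817 -0.0231]
[371 226] [ 0.4683 -0.1843]
[376 125] [ 0.705  -0.2034]
```

Run:
```python
from h import *
im=cv2.imread("pics/top0.png")[:,:,::-1].copy()
h=cv2.cvtColor(im,cv2.COLOR_RGB2HSV)
for r in range(189,202): print(r,' '.join('%3d/%3d/%3d'%tuple(h[r,c]) for c in range(96,114)))
print("disc",onz("top",np.array([102.2,195.5]),.15))
hole=np.array([.4905,-.1567,.131]);print(proj("top",hole),proj("side",hole))
for s in(-.05,0,.05):
    b=np.array([.5405+.0839*s,-.0752+s,.18]);print(proj("top",b),proj("side",b))
for xy in((.536,.4195),(.536,.413),(.536,.408)):
    print(xy,[ (proj(n,[*xy,z]).round(1).tolist()) for n in P for z in(.15,.105,.06)])
```

```text
189  10/145/123  10/154/119   9/127/130  12/142/120  11/136/124  10/141/121  11/134/124  10/136/122  10/137/128  11/140/124  11/144/119  10/136/122  10/147/118  12/129/132  17/105/221  19/100/244  18/101/240  19/ 99/247
190  12/150/112  10/140/120  10/135/119  11/151/118  10/149/113  10/145/116   9/143/112  10/145/114  10/138/118  10/141/116   9/144/117  12/146/112   9/148/107  10/135/121  15/108/221  19/ 98/239  19/103/232  19/ 95/237
191  10/141/101  11/140/111  12/146/112   8/137/106   7/140/102   4/133/ 98   5/150/ 97   4/143/102   6/142/104   9/147/111  10/139/117  11/144/113  10/153/105  16/113/185  18/102/239  20/ 98/238  20/101/235  19/ 96/233
192  12/139/110  10/141/107   7/146/ 98   3/136/ 86  18/161/170  23/157/244  30/139/255  28/148/255  20/156/170   8/142/106   9/137/106  10/145/109  11/140/124  16/106/229  20/ 97/244  20/ 95/239  19/ 96/234  19/ 99/234
193  11/141/112  11/138/111   6/132/104  20/166/220  29/143/255  29/139/255  28/141/255  29/139/255  29/141/255  24/162/216  17/161/149   9/152/114   9/134/126  16/111/227  20/ 94/245  19/ 96/238  19/101/235  19/ 99/234

[... 1660 characters left out ...]
131  16/115/199  19/131/175  22/167/113  23/225/ 86  20/141/157  19/ 93/145 120/ 16/ 79 106/ 62/ 62
disc [0.53430771 0.41976549 0.15      ]
[358.44728087 216.11785823] [298.42130423 156.20758607]
[346.8304686  191.88166784] [277.874141   146.52886032]
[323.63014158 189.99510875] [270.07696115 159.58520596]
[300.5122801  188.11525544] [261.90430465 173.2702857 ]
(0.536, 0.4195) [[102.4, 194.8], [109.9, 198.4], [116.8, 201.7], [191.8, 346.0], [194.6, 356.4], [197.3, 366.1]]
(0.536, 0.413) [[105.2, 194.8], [112.6, 198.4], [119.4, 201.7], [193.2, 343.0], [196.0, 353.4], [198.5, 363.2]]
(0.536, 0.408) [[107.4, 194.8], [114.7, 198.4], [121.4, 201.7], [194.3, 340.7], [197.0, 351.1], [199.5, 360.9]]
```

The rod axis is at (0.5355, 0.4195), the hole at (0.4905, -0.1567) and the handle bar at (0.5405, -0.0752), with centrifuge yaw at -0.084. All of these reproject well. One tool yaw (θ = 1.487) suits both grasps.

```bash
cat >> h.py <<'E'
from scipy.spatial.transform import Rotation as R
def to(x,y,z,yaw=1.487):
    "tool-axes row for grasp point at world x,y,z, tool down, tool x at yaw"
    s=robot.sense();q=s["orientation"];A=R.from_quat(np.r_[q[1:],q[0]])
    G=R.from_matrix([[np.cos(yaw),np.sin(yaw),0],[np.sin(yaw),-np.cos(yaw),0],[0,0,-1]])
    d=A.inv().apply(np.r_[x,y,z+.147]-s["tcp_pos"]);r=(A.inv()*G).as_rotvec()
    print("row",*np.round(np.r_[d,r],4),"F",np.round(s["contact_force"],1),"gap",round(s["finger_gap"],3),"t",s["clock"])
E
python3 -c "
from h import *
to(.5405,-.0752,.25)"
```

```text
row 0.5078 -0.3501 0.0078 -0.0009 -0.001 -1.2502 F [ 0.5 -0.4 -0.5] gap 1.001 t 0.1
```

```bash
python3 jog.py '[[0.508, -0.35, 0.008, 0, 0, -1.25], [0.508, -0.35, 0.008, 0, 0, -1.25], [0.508, -0.35, 0.008, 0, 0, -1.25], [0.508, -0.35, 0.008, 0, 0, -1.25], [0.508, -0.35, 0.008, 0, 0, -1.25], [0.508, -0.35, 0.008, 0, 0, -1.25], [0.508, -0.35, 0.008, 0, 0, -1.25], [0.508, -0.35, 0.008, 0, 0, -1.25]]' 0.6; python3 -c "
from h import *
to(.5405,-.0752,.25)"
```

```text
clock: 1.1
tcp_pos: [0.4638, -0.1605, 0.3982]
orientation: [-0.0, 0.736, 0.677, -0.0]
contact_force: [0.6, 0.1, -0.0]
finger_gap: 0.596
finger_force: 0.0
row 0.0914 0.0694 0.0011 -0.0001 0.0 0.0012 F [ 0.6  0.1 -0. ] gap 0.596 t 1.1
```

```bash
python3 jog.py '[[0.0914, 0.0694, 0.001, 0, 0, 0], [0.0914, 0.0694, 0.001, 0, 0, 0], [0.0914, 0.0694, 0.001, 0, 0, 0], [0.0914, 0.0694, 0.001, 0, 0, 0]]'; python3 -c "
from h import *
to(.5405,-.0752,.18)
cv2.imwrite('pics/t1.png',robot.camera('top')[100:300,200:450,::-1].repeat(3,0).repeat(3,1))"
```

```text
clock: 1.6
tcp_pos: [0.5393, -0.0773, 0.3969]
orientation: [-0.0, 0.736, 0.677, -0.0]
contact_force: [-0.3, -1.4, -0.3]
finger_gap: 0.598
finger_force: 0.0
row 0.0022 0.0011 0.0699 -0.001 0.0 -0.0 F [-0.3 -1.4 -0.3] gap 0.598 t 1.6
```

View pics/t1.png

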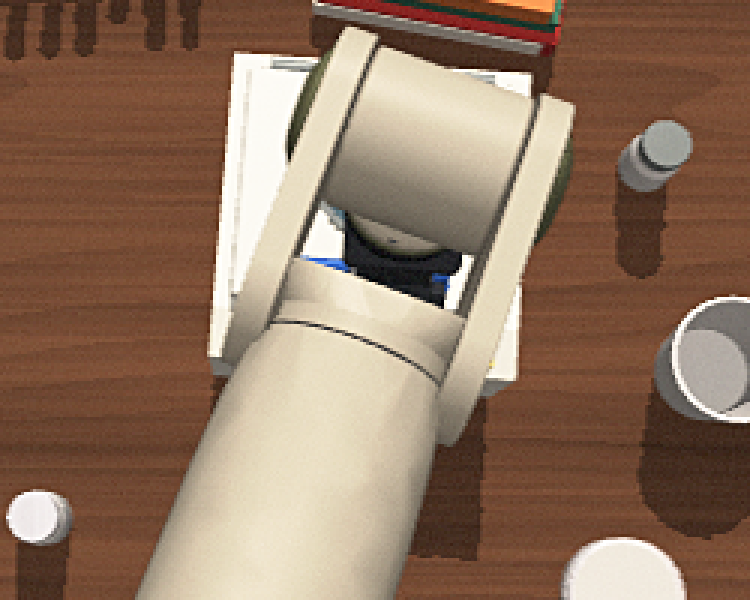

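The arm hides the fingers in the top view, but the gripper is over the bar. Next I descend and close.

```bash
python3 jog.py '[[0.002, 0.001, 0.03, 0, 0, 0], [0.002, 0.001, 0.055, 0, 0, 0], [0.002, 0.001, 0.07, 0, 0, 0], [0.002, 0.001, 0.07, 0, 0, 0]]'; python3 jog.py '[[0, 0, 0, 0, 0, 0], [0, 0, 0, 0, 0, 0], [0, 0, 0, 0, 0, 0], [0, 0, 0, 0, 0, 0], [0, 0, 0, 0, 0, 0]]' 0; python3 -c "
from h import *
to(.5405,-.0752,.18)
a=robot.camera('side');cv2.imwrite('pics/s1.png',a[60:260,150:400,::-1].repeat(3,0).repeat(3,1))"
```

```text
clock: 2.15
tcp_pos: [0.5401, -0.0762, 0.3267]
orientation: [-0.001, 0.737, 0.676, -0.001]
contact_force: [0.7, 0.3, 0.9]
finger_gap: 0.602
finger_force: 0.0
clock: 2.78
tcp_pos: [0.54, -0.075, 0.3274]
orientation: [-0.001, 0.736, 0.677, -0.001]
contact_force: [-6.6, 0.6, 4.9]
finger_gap: 0.116
finger_force: 29.2
row -0.0001 0.0005 0.0004 -0.003 0.0001 0.0001 F [-6.6  0.6  4.9] gap 0.116 t 2.775
```

View pics/s1.png

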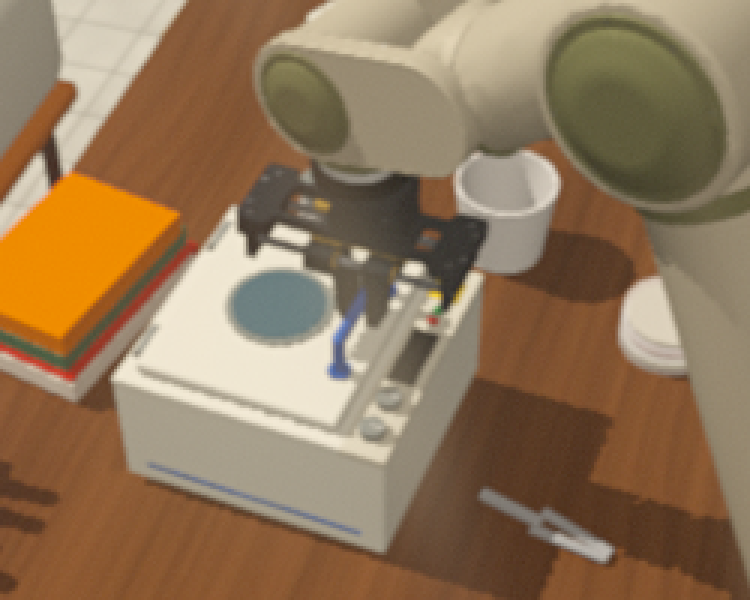

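The fingers grip the bar: gap about 10 mm and 29 N, seen at about (350,320) in the crop. Next I tug the lid up slowly.

```bash
for i in 1 2; do python3 jog.py '[[0, 0, -0.001, 0, 0, 0], [0, 0, -0.002, 0, 0, 0], [0, 0, -0.003, 0, 0, 0], [0, 0, -0.003, 0, 0, 0]]'; done
```

```text
clock: 3.32
tcp_pos: [0.5405, -0.0751, 0.3302]
orientation: [-0.0, 0.736, 0.677, -0.0]
contact_force: [-5.2, -0.4, -1.7]
finger_gap: 0.116
finger_force: 29.7
clock: 3.82
tcp_pos: [0.5411, -0.0752, 0.3331]
orientation: [0.0, 0.736, 0.677, 0.0]
contact_force: [4.5, -0.4, -9.7]
finger_gap: 0.121
finger_force: 30.6
```

```bash
for i in 1 2; do python3 jog.py '[[0, 0, -0.001, 0, 0, 0], [0, 0, -0.002, 0, 0, 0], [0, 0, -0.002, 0, 0, 0], [0, 0, -0.002, 0, 0, 0]]'; done
```

```text
clock: 4.32
tcp_pos: [0.5415, -0.0752, 0.3354]
orientation: [0.001, 0.736, 0.677, 0.001]
contact_force: [8.9, -0.2, -11.3]
finger_gap: 0.116
finger_force: 30.7
clock: 4.82
tcp_pos: [0.542, -0.0753, 0.3375]
orientation: [0.002, 0.736, 0.677, 0.002]
contact_force: [13.4, 0.9, -12.9]
finger_gap: 0.118
finger_force: 30.9
```

The result is ambiguous: a growing +x force fits either a rising lid swinging back or slip. I'll look.

Run:
```python
from h import *
a=robot.camera('side')[:,:,::-1];cv2.imwrite('pics/side2.png',a)
b=cv2.imread('pics/side0.png')
f=lambda i:cv2.resize(i[130:230,185:320],None,fx=2.9,fy=5,interpolation=cv2.INTER_CUBIC)
cv2.imwrite('pics/cmp2.png',np.hstack([f(b),f(a)]))
```

```text
(no output)
```

View pics/cmp2.png

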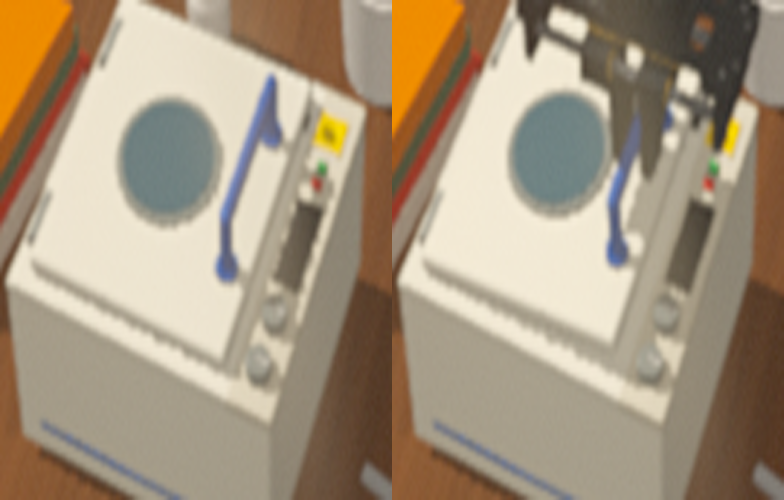

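The right half shows the lid corner and handle foot about 3 px higher than before. That is about 10 mm of rise, against about 1 px expected for the lock's play, so the lock seems not to have caught. I'll confirm by following the arc a bit further.

```bash
python3 jog.py '[[0, 0.003, -0.001, 0, 0, 0], [0, 0.0045, -0.004, 0, 0, 0], [0, 0.006, -0.008, 0, 0, 0], [0, 0.006, -0.008, 0, 0, 0]]'
python3 - <<'E'
from h import *
s=robot.sense();a=robot.camera('side');z=cv2.imread('pics/side0.png')[:,:,::-1]
p=z[185:212,215:262].copy()  # lid near corner
g=lambda i:cv2.cvtColor(np.ascontiguousarray(i),cv2.COLOR_RGB2GRAY).astype(np.float32)
# window centre shift by dark-blue mask
for n,i in(("0",z),("now",a)):
    m=cv2.inRange(cv2.cvtColor(np.ascontiguousarray(i),cv2.COLOR_RGB2HSV),(90,40,60),(108,255,200))[140:185,220:265];print(n,cv2.moments(m,True)['m01']/cv2.moments(m,True)['m00'],m.sum()/255)
h=np.array([.5405+.16*.9965,-.0752-.16*.0839,.13])
for ph in(0,.02,.06,.11):
    ex=np.array([.9965,-.0839,0]);w=h+ex*(-.105*np.cos(ph)-.014*-np.sin(ph))+np.array([0,0,.105*np.sin(ph)+.014*np.cos(ph)]);print(ph,proj('side',w))
E
```

```text
clock: 5.38
tcp_pos: [0.5466, -0.0756, 0.3461]
orientation: [0.0, 0.736, 0.677, 0.0]
contact_force: [-4.3, 0.7, -2.6]
finger_gap: 0.113
finger_force: 29.8Traceback (most recent call last):
  File "<stdin>", line 7, in <module>
ZeroDivisionError: float division by zero
```

The force fell to about 3 N while the bar rose 19 mm, still gripped. The lid is free and the lock has not caught, so the rod stays in its block. I continue along the arc.

```bash
python3 jog.py '[[0, 0.0036, -0.0075, 0, 0, 0], [0, 0.0074, -0.0146, 0, 0, 0], [0, 0.012, -0.0218, 0, 0, 0], [0, 0.0165, -0.0287, 0, 0, 0], [0, 0.0216, -0.0353, 0, 0, 0], [0, 0.0269, -0.0418, 0, 0, 0], [0, 0.0269, -0.0418, 0, 0, 0], [0, 0.0269, -0.0418, 0, 0, 0]]'; python3 -c "
from h import *
s=robot.sense();p=s['tcp_pos'];ex=np.array([.9965,-.0839,0]);d=(p-[.540,-.0752,.3272]);print(d@ex-.16,d[2]+.05,np.hypot(d@ex-.16,d[2]+.05),np.arctan2(d[2]+.05,.16-d@ex)-.303)"
```

```text
clock: 6.42
tcp_pos: [0.574, -0.0779, 0.3868]
orientation: [0.0, 0.736, 0.677, 0.0]
contact_force: [5.1, 2.8, -9.6]
finger_gap: 0.115
finger_force: 30.3
-0.1258866972233176 0.10964373068752449 0.16694073264746875 0.41354383445894366
```

```bash
python3 jog.py '[[0, 0.006, -0.0063, 0, 0, 0], [0, 0.012, -0.0125, 0, 0, 0], [0, 0.0185, -0.018, 0, 0, 0], [0, 0.025, -0.0233, 0, 0, 0], [0, 0.032, -0.0282, 0, 0, 0], [0, 0.039, -0.0328, 0, 0, 0], [0, 0.039, -0.0328, 0, 0, 0], [0, 0.039, -0.0328, 0, 0, 0]]'; python3 -c "
from h import *
s=robot.sense();p=s['tcp_pos'];ex=np.array([.9965,-.0839,0]);d=(p-[.540,-.0752,.3272]);print(d@ex-.16,d[2]+.05,np.hypot(d@ex-.16,d[2]+.05),np.arctan2(d[2]+.05,.16-d@ex)-.303)"
```

```text
clock: 7.42
tcp_pos: [0.6133, -0.0812, 0.4176]
orientation: [-0.001, 0.736, 0.677, -0.0]
contact_force: [9.5, 1.3, -19.4]
finger_gap: 0.111
finger_force: 31.2
-0.08646610476126865 0.1403691815927528 0.16486325974457103 0.7157018860143791
```

Radius is slightly large, with about 20 N of inward pull, so I correct by about 3 mm inward on the last stretch.

```bash
python3 jog.py '[[0, 0.0015, 0.002, 0, 0, 0], [0, 0.009, -0.002, 0, 0, 0], [0, 0.0165, -0.005, 0, 0, 0], [0, 0.024, -0.0085, 0, 0, 0], [0, 0.032, -0.0115, 0, 0, 0], [0, 0.032, -0.0115, 0, 0, 0], [0, 0.032, -0.0115, 0, 0, 0]]'; python3 -c "
from h import *
s=robot.sense();p=s['tcp_pos'];ex=np.array([.9965,-.0839,0]);d=(p-[.540,-.0752,.3272]);print(d@ex-.16,d[2]+.05,np.hypot(d@ex-.16,d[2]+.05),np.arctan2(d[2]+.05,.16-d@ex)-.303)"
```

```text
clock: 8.3
tcp_pos: [0.6447, -0.0837, 0.431]
orientation: [-0.0, 0.736, 0.677, 0.0]
contact_force: [2.0, 5.4, -9.9]
finger_gap: 0.102
finger_force: 30.4
-0.0549129778460135 0.15383225166599562 0.1633395138616097 0.9249287021295498
```

Run:
```python
from h import *
a=robot.camera('side')[:,:,::-1];t=robot.camera('top')[:,:,::-1]
f=lambda i,s:cv2.resize(i,None,fx=s,fy=s,interpolation=cv2.INTER_CUBIC)
o=np.zeros((600,800,3),np.uint8);o[:600,:510]=f(a[50:250,170:340],3);q=f(t[165:245,80:175],3);o[:240,512:797]=q
q=f(a[300:400,165:260],3);o[260:560,512:797]=q
cv2.imwrite('pics/f3.png',o);print(robot.sense()['contact_force'])
```

```text
[  0.43748702   5.0968731  -10.05063522]
```

View pics/f3.png

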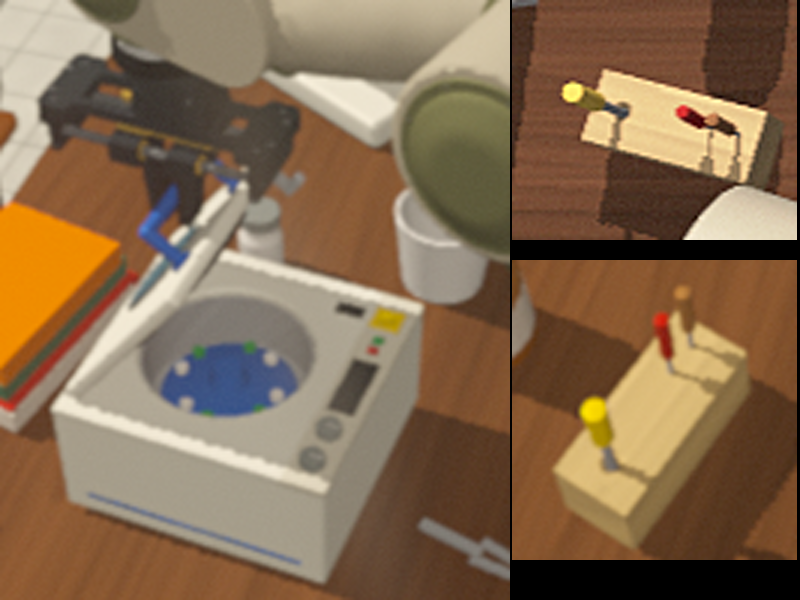

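The lid stands open at about 55° with the bar still between the fingers at (170,205). The rod stands upright in the block at top-right, and the bystanders are untouched. I'll nudge the lid slightly further for margin, relieve the pull and settle.

```bash
python3 jog.py '[[0, 0.005, 0, 0, 0, 0], [0, 0.01, 0, 0, 0, 0], [0, 0.01, 0, 0, 0, 0], [0, 0.01, 0, 0, 0, 0], [0, 0.01, 0, 0, 0, 0], [0, 0.01, 0, 0, 0, 0]]'; python3 jog.py '[[0, 0, 0, 0, 0, 0], [0, 0, 0, 0, 0, 0], [0, 0, 0, 0, 0, 0], [0, 0, 0, 0, 0, 0]]'; python3 -c "
from h import *
s=robot.sense();p=s['tcp_pos'];ex=np.array([.9965,-.0839,0]);d=(p-[.540,-.0752,.3272]);print(np.hypot(d@ex-.16,d[2]+.05),np.arctan2(d[2]+.05,.16-d@ex)-.303)
a=robot.camera('side')[:,:,::-1];cv2.imwrite('pics/s4.png',cv2.resize(a[80:200,190:310],None,fx=5,fy=5,interpolation=cv2.INTER_CUBIC))"
```

```text
clock: 9.15
tcp_pos: [0.6542, -0.0843, 0.4335]
orientation: [0.001, 0.736, 0.677, 0.001]
contact_force: [-1.4, 5.1, 1.5]
finger_gap: 0.101
finger_force: 29.5
clock: 9.65
tcp_pos: [0.6542, -0.0843, 0.4336]
orientation: [0.001, 0.736, 0.677, 0.001]
contact_force: [-1.2, 5.5, 0.3]
finger_gap: 0.103
finger_force: 29.5
0.16283657701738907 0.9851365801651204
```

View pics/s4.png

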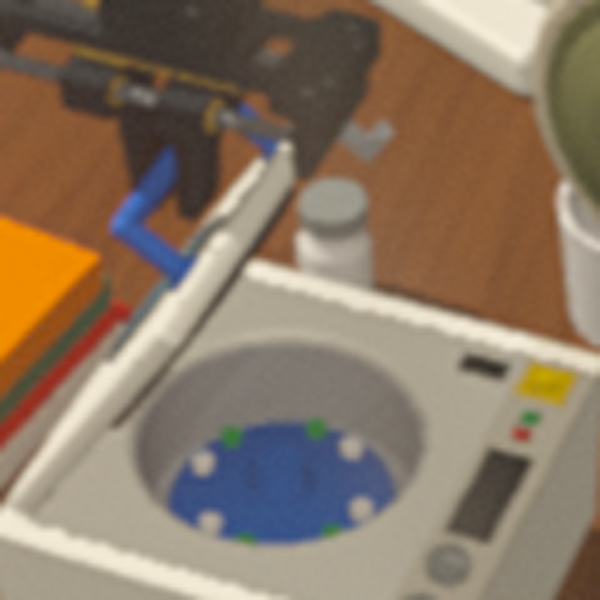

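The lid is held still at about 0.98 rad with a 29.5 N grip, so I hand in.

```bash
python3 -c "
from rig import robot
print(robot.hand_in())"
```

```text
the job is handed in; nothing more can be done
None
```

I handed the job in at about 10 s: the tug showed the lock had not caught, so the rod was left standing in its block, and the lid is held open at about 56° (worked out from the arm's position), with no bench item seen moved.

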